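# Unhook the coffee machine's drip tray and put it on the drying mat

### The job

Take the empty drip tray out of the coffee machine. Its catch is hooked up behind the lip of the machine's front, so raise the tray's pull to rock the tray back while drawing lightly on it, just until the catch slips under the lip, and draw it out without forcing it against the machine. Then put the tray down gently, flat and the right way up, in the middle of the drying mat, let go of it, and leave the mug, the canister and the grinder where they stand.

Things in the scene. Friction and masses are not known exactly. Their poses are not given: they have to be found in the camera images.
- machine: Coffee machine, 134 wide, about 240 high, fixed. Origin: on the counter under the middle of its front face; +x into the machine, z up. Brew head overhangs the tray, 144 mm up and more, out to x = -44 mm. In its foot a slot 72 wide, 23.2 high, between the lip (edge of the front skirt) above and a sill below, both x 0 to 12. Screw feet set the lip 38 to 47 mm above the counter: not measured, to be felt.
- tray: Loose black drip tray, steel grille, standing on the counter against the machine: box 120 (x) x 112 (y) x 42 high, 0.19 to 0.31 kg. Origin: middle of its underside; +x to the machine, z up. Rocks on its rear bottom edge (x = 60, z = 0), 2 to 6 mm from the skirt: draw it forward as it rocks or its back jams there. In the slot: tongue x 60 to 91, z 33 to 37, 60 wide, with a T head x 86 to 91, z 28 to 50.
- pull (a point): Grip point of the tray's pull, an upright-sided block sticking out of the tray's front: 46 long (tray x -104 to -58), 16 wide (tray y), z 14 to 46. The point is at tray x = -86, y = 0, z = 30. Raising it by 15 mm (highest lip) to 49 mm (lowest lip) frees the catch; some 5 mm more and its head snags behind the sill instead. To be felt by light pulls between rises of 2 to 3 mm.
- catch (a point): Middle of the top of the head of the tray's catch (tray x = 89, y = 0, z = 50). It starts 8 to 12 mm behind the lip's back and 3 to 12 mm higher than the lip's edge, so pulling straight only hooks it. Drawn out about 60 mm it is clear. Plastic, bears 25 N: draw slowly, and stop at a pull of 3 to 5 N, which tells that it is still hooked.
- tray_mid (a point): Centre of the tray's box, 21 mm above its underside.
- mat_top (a point): Centre of the upper face of the drying mat, a flat grey ribbed mat fixed to the counter, 320 x 260 x 4 mm (its x, y, z).
- mug: White mug, 80 across, 92 high, beside the tray; leave it. Origin under its middle.
- canister: White canister with black lid, 104 across, 145 high; leave it. Origin under its middle.
- grinder: Dark wooden pepper grinder, 52 across, 164 high; leave it. Origin under its middle.
Mind the look-alikes: they are no part of the job. Leave any blue or turquoise look-alike of the tray alone.

How it is judged:
By the outcome, as a careful person would: the job done as asked, in the order asked, and still so for the second after the job is handed in, with the robot touching nothing.
It also fails if it takes over 72 s, if anything falls off the work surface, if the arm or the gripper's body presses on something with over 40 N, if the wrist force passes 120 N, or if a joint passes its speed limit or range.

### The arm

A 7-joint arm with a two-finger parallel gripper is mounted at the origin on the work surface. World frame = base frame: x ahead of the robot, y to its left, z up, the work surface at z = 0. Lengths are in m, angles in rad, forces in N, time in s.
With the tool pointing down it reaches from about 0.425 to 0.925 m from the base axis. Payload 6.8 kg.
Tool frame: the origin (TCP) lies midway between the tips of the shut fingers; the grasp point (between the pads) lies 19 mm behind it; y points along the fingers, z is the direction in which the jaws open and shut, and the axes are right-handed (so a half turn about y gives the same grasp; the last joint's range is limited). The gripper opens to 85 mm and grips with 20 to 120 N. Pads are 22 mm wide; open, the fingers measure 114 mm over their backs; the gripper's body (76 mm by 85 mm) begins 54 mm behind the grasp point. The pads swing forward as they close: fully open they stand 13 mm farther back than shut.
Start: joints at [-1.288, 0.477, 0.022, 1.555, -0.011, 1.109, -0.083], TCP at [0.257, 0.624, 0.231] pointing down, gripper open.
Joint ranges: [-2.96, 2.96], [-0.34, 2.1], [-1.41, 1.46], [0.24, 2.44], [-1.37, 4.51], [0.17, 1.92], [-2.96, 2.96]. Speed limits (rad/s): [2.39, 2.39, 3.14, 3.14, 3.14, 3.14, 3.14].

### API

Orientations are given as a unit quaternion [w, x, y, z].
In Python, from station import bot gives the robot as it stands. The module is installed in compiled form; this text tells all that it offers.
- The arm moves only by the shell command python3 -m crank 'ROWS' [FORCE]. ROWS is JSON, a list of rows, each an object with "linear": the shift along the tool's x, y, z in m, a list of three; "dr": the turn, a rotation vector about the tool's x, y, z in degrees, a list of three; "hand": the gripper command: -1 is shut, 1 is fully open, values between are in proportion. A call has 1 to 10 rows; each row is the pose to reach, as a shift and turn from the pose commanded when the call began, along the tool's axes at that moment; what a row does not reach only later rows make up. A row lasts 1/12 s, in which the tool goes at most 41.7 mm and 7.16 degrees, less where a joint would pass 70% of its speed; a pose out of reach is approached as far as the arm can. A call with a gripper value outside its range is refused whole. The fingers move at their own pace and stop on an object; FORCE is the grip in N (left out, the last holds). Time passes only in rows, so rows that repeat a pose let the fingers close. It gives the time, the measured TCP pose, the force and the opening at its end, in the units of the state.
- bot.get_obs(): the state, without advancing time (a new reading comes with each control period).
- bot.read_camera(name): name is "scene" or "side" or "wrist"; returns the picture (384x512x3 uint8, blue, green, red); there is no depth.
- bot.camera_params(name): a dict with "K" (3x3 intrinsics, pixels), "R" (3x3) and "t" (3): a world point X has camera coordinates R X + t; the wrist camera has in their place "hand_eye" (4x4, takes a point from camera to tool coordinates, whose origin is the TCP and whose axes are the tool frame's). Camera axes: x right, y down, z forward; pixel columns grow to the right and rows downward; lengths in m; the calibration is good to about 2 mm. The wrist camera is an equidistant fisheye: a pixel r from the principal point sees the ray r / f radians off the axis. A picture is of the moment at which its call begins: read the wrist's pose just before it. camera_params takes no time and is no camera call.
- bot.hand_in(): hands the job in, once; it reports no verdict.
Trained networks look in the newest picture that a camera, given by its name, has taken for a name from the list of things; names that differ only in an ending like _2 or _b are one class to them, and where a whole thing is asked for, a point or a joint stands for the part that bears it (a point fixed in the world has none). Each returns a list of dicts, best first, with "score" (0 to 1); they miss things now and then, are a little off and sometimes report something else, mostly with a low value. They report only what shows in the picture. A call takes as long as a camera call. They do not tell look-alikes from the thing itself.
- bot.search_frame(camera, target): "extent" ([left, top, right, bottom] in pixels, round what is visible of it).
- bot.cut_out(camera, target): "pixels" (384x512 bool, what is visible of it) and "extent" ([left, top, right, bottom] in pixels, round what is visible of it).
- bot.place_of(camera, target): "xy" ([column, row] in pixels: a listed point, or the origin of a listed thing).
The state is a dict: "t": time; "q": joint angles; "joint_vel": joint speeds; "joint_torque": joint torques, N m; "eef_pos": TCP position; "tool_rot": TCP orientation; "contact_force": force on the tool from outside, world axes, zero at the start; "torque": the same for the moment, N m; "gripper_width": opening from 0.0 (shut) to 1.0 (fully open).
Only numpy, scipy, OpenCV 4.12 (cv2) and the standard library are available. Lean on these libraries where they do the work, as an engineer would, in place of code of your own. Each camera call takes 0.05 s, during which the arm holds its last target. There are 200 camera calls.

## Working session

There is one attempt and no reset: what is moved stays moved. The work goes in short steps, Python scripts to look and compute and a shell command to move; the robot and the scene stay as the last step left them, time stands still between calls to the robot, and variables do not carry over. Pictures are saved under pics/ and viewed, about 8 in all and at most 12, crops included, and the job is handed in when it is done.

```bash
mkdir -p pics
cat > h.py <<'E'
import numpy as np, cv2
from station import bot
from scipy.spatial.transform import Rotation as Ro
def R(q): return Ro.from_quat([q[1],q[2],q[3],q[0]]).as_matrix()
def plane(cam,xy,z):
    p=bot.camera_params(cam);K,Rm,t=[np.array(p[k]) for k in("K","R","t")]
    d=Rm.T@np.linalg.solve(K,[xy[0],xy[1],1]);c=-Rm.T@t
    return c+d*(z-c[2])/d[2]
def tri(xy1,xy2,c1="scene",c2="side"):
    A=[];b=[]
    for c,xy in((c1,xy1),(c2,xy2)):
        p=bot.camera_params(c);K,Rm,t=[np.array(p[k]) for k in("K","R","t")]
        d=Rm.T@np.linalg.solve(K,[xy[0],xy[1],1]);d/=np.linalg.norm(d);o=-Rm.T@t
        P=np.eye(3)-np.outer(d,d);A.append(P);b.append(P@o)
    A=np.vstack(A);b=np.hstack(b);x=np.linalg.lstsq(A,b,rcond=None)[0]
    return x,np.linalg.norm(A@x-b)
E
python3 - <<'E'
from h import *
np.set_printoptions(precision=4,suppress=True)
o=bot.get_obs();print({k:np.round(v,4) for k,v in o.items()});print(R(o["tool_rot"]))
for c in("scene","side"):
    cv2.imwrite(f"pics/{c}0.png",bot.read_camera(c))
    p=bot.camera_params(c);print(c,-np.array(p["R"]).T@p["t"])
    for n in("machine","tray","pull","tray_mid","catch","mat_top","mug","canister","grinder"):
        print(c,n,[(np.round(d["xy"]).tolist(),round(d["score"],2)) for d in bot.place_of(c,n)][:3])
E
```

```text
{'t': np.float64(0.0), 'q': array([-1.2881,  0.4778,  0.0224,  1.5565, -0.0115,  1.1093, -0.0831]), 'joint_vel': array([-0.0003,  0.0005,  0.0002, -0.001 ,  0.0017, -0.0018,  0.0007]), 'joint_torque': array([  0.0002, -59.646 ,   1.6076, -28.121 ,   0.0123,   0.0092,
        -0.    ]), 'eef_pos': array([0.2569, 0.6236, 0.2303]), 'tool_rot': array([-0.693 ,  0.6943, -0.1373,  0.1372]), 'contact_force': array([0.3685, 0.1232, 0.0547]), 'torque': array([-0.05  , -0.0294,  0.0093]), 'gripper_width': np.float64(0.9998)}
[[ 0.9246 -0.0005  0.3809]
 [-0.3809 -0.0017  0.9246]
 [ 0.0002 -1.     -0.0018]]
scene [1.4314 0.2784 0.915 ]
scene machine [([286.0, 210.0], 0.96)]
scene tray [([409.0, 192.0], 0.96), ([327.0, 299.0], 0.85), ([287.0, 209.0], 0.53)]
scene pull [([403.0, 160.0], 0.91), ([234.0, 188.0], 0.8), ([290.0, 300.0], 0.75)]
scene tray_mid [([324.0, 288.0], 0.97), ([409.0, 182.0], 0.96), ([265.0, 201.0], 0.74)]
scene catch [([363.0, 272.0], 0.66), ([417.0, 197.0], 0.61)]
scene mat_top [([126.0, 177.0], 0.67)]
scene mug [([231.0, 251.0], 0.77), ([120.0, 253.0], 0.58)]
scene canister [([122.0, 254.0], 0.96)]
scene grinder [([183.0, 271.0], 0.89)]
side [ 0.2698 -0.0589  1.0098]
side machine [([228.0, 181.0], 0.62)]
side tray [([228.0, 98.0], 0.9), ([106.0, 178.0], 0.83), ([172.0, 242.0], 0.72)]
side pull [([172.0, 277.0], 0.96), ([264.0, 214.0], 0.9), ([259.0, 95.0], 0.76)]
side tray_mid [([168.0, 238.0], 0.89), ([104.0, 172.0], 0.83), ([241.0, 192.0], 0.68)]
side catch [([113.0, 143.0], 0.85), ([197.0, 92.0], 0.76), ([213.0, 170.0], 0.68)]
side mat_top [([240.0, 197.0], 0.69), ([368.0, 267.0], 0.62)]
side mug [([284.0, 156.0], 0.74)]
side canister [([375.0, 173.0], 0.94)]
side grinder [([322.0, 146.0], 0.79)]
```

View pics/scene0.png

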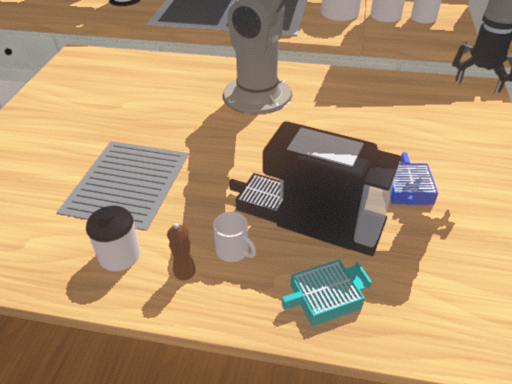

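View pics/side0.png

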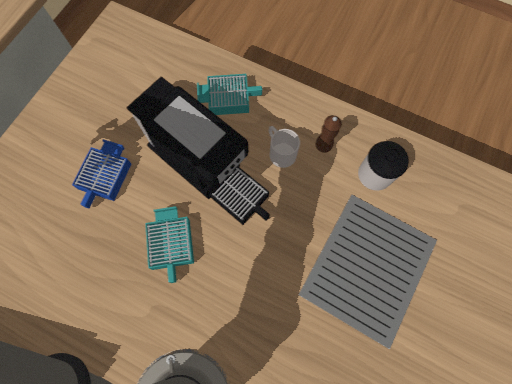

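Scene: the black tray sits under the machine at about (263,195), with its pull at (236,187). The mat is at (126,182) and the mug at (231,238). The blue (412,183) and turquoise (327,290) trays are decoys. In the side view the tray is at (240,195), its pull at (264,214) and the mat centre at (368,267).

Run:
```python
from h import *
np.set_printoptions(precision=4,suppress=True)
print("pull",tri((234,188),(264,214)))
print("pull planes",plane("scene",(234,188),.03),plane("side",(264,214),.03))
print("traymid",plane("scene",(265,201),.021),plane("side",(241,192),.021))
print("machine",plane("scene",(286,210),0),plane("side",(228,181),0))
for c,n in(("scene",(231,251)),("side",(284,156))):print("mug",plane(c,n,0))
for c,n in(("scene",(122,254)),("side",(375,173))):print("can",plane(c,n,0))
for c,n in(("scene",(183,271)),("side",(322,146))):print("gr",plane(c,n,0))
for c,cs in(("scene",((113,144),(189,151),(146,224),(63,214))),("side",((353,198),(436,239),(389,342),(302,294)))):
    P=np.array([plane(c,k,.004) for k in cs]);print("mat",P[:,:2].tolist(),P.mean(0))
print("mat net",plane("scene",(126,177),.004),plane("side",(368,267),.004))
for n in("tray","pull"):
  for c in("scene","side"):
    for d in bot.cut_out(c,n)[:4]:
        m=d["pixels"].astype(np.uint8);cs,_=cv2.findContours(m,0,2)
        print(n,c,np.round(d["extent"]),d["score"].__round__(2),cv2.minAreaRect(np.vstack(cs)))
im=bot.read_camera("side");cv2.imwrite("pics/z1.png",cv2.resize(im[130:250,180:320],None,fx=5,fy=5,interpolation=cv2.INTER_CUBIC))
```

```text
pull (array([0.5052, 0.0335, 0.0239]), np.float64(0.00031791967684210635))
pull planes [0.5116 0.035  0.03  ] [0.5037 0.0332 0.03  ]
traymid [0.537  0.1239 0.021 ] [0.533  0.1199 0.021 ]
machine [0.5397 0.1806 0.    ] [0.5509 0.1727 0.    ]
mug [0.7015 0.0685 0.    ]
mug [0.6955 0.0629 0.    ]
can [ 0.7581 -0.1912  0.    ]
can [ 0.7684 -0.1962  0.    ]
gr [ 0.7807 -0.0293  0.    ]
gr [ 0.7765 -0.0239  0.    ]
mat [[0.3549338792434018, -0.3838808705423987], [0.3482538068949914, -0.14175350923128333], [0.6564878785121068, -0.16591211736590533], [0.6612300696518403, -0.3955705364509946]] [ 0.5052 -0.2718  0.004 ]
mat [[0.6669548990835787, -0.16782658047180457], [0.6622079013004003, -0.4148900697289191], [0.3577453947297047, -0.3930760015399491], [0.36321029477351163, -0.14949964804598034]] [ 0.5125 -0.2813  0.004 ]
mat net [ 0.4931 -0.286   0.004 ] [ 0.5067 -0.2772  0.004 ]
tray scene [394. 155. 437. 203.] 0.93 ((415.0970458984375, 179.7382354736328), (46.017906188964844, 49.929420471191406), 4.398705005645752)
tray scene [231. 172. 282. 221.] 0.86 ((254.949951171875, 194.34396362304688
[... 949 characters left out ...]
625, 292.1748046875), (54.99462890625, 90.39722442626953), 70.97439575195312)
pull scene [225. 175. 281. 221.] 0.62 ((255.15000915527344, 194.54998779296875), (58.818359375, 43.323204040527344), 18.43494987487793)
pull side [212. 167. 271. 224.] 0.89 ((244.13815307617188, 198.7608184814453), (61.02789306640625, 42.68320083618164), 39.47246170043945)
pull side [145. 208. 194. 281.] 0.87 ((168.77703857421875, 244.67823791503906), (75.11637878417969, 45.652923583984375), 84.0938491821289)
pull side [ 70. 135. 133. 208.] 0.64 ((100.68151092529297, 174.9006805419922), (45.5183219909668, 71.4223861694336), 24.443954467773438)
pull side [198.  73. 262. 114.] 0.59 ((229.0, 93.0), (40.0, 64.0), 90.0)
```

View pics/z1.png

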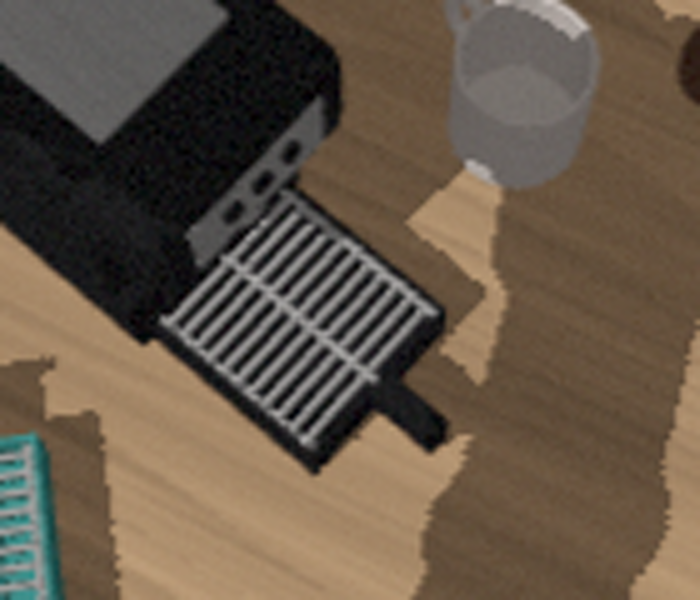

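The crop shows the tray's front corners at crop (443,312) and (318,470), the pull's end at about (440,437), and its root at about (385,392). The mug is clear of the pull.

Run:
```python
from h import *
np.set_printoptions(precision=4,suppress=True)
f=lambda u,v,z:plane("side",(180+(u+.5)/5-.5,130+(v+.5)/5-.5),z)
A=f(443,312,.042);B=f(318,470,.042);C=f(165,320,.042);E1=f(449,425,.046);E2=f(432,452,.046)
print(A,B,C,"width",np.linalg.norm(A-B));print("end",E1,E2,(E1+E2)/2)
d=(A-B);ax=np.array([-d[1],d[0]])/np.hypot(*d[:2])
print("yaw from front edge",np.degrees(np.arctan2(*(ax[::-1]))), "side edge",np.degrees(np.arctan2(*(C-B)[[1,0]])))
M=(A+B)[:2]/2;print("front mid",M,"pull from front",M+ (-.026)*ax, M+.026*ax)
e=((E1+E2)/2)[:2];print("line end->frontmid yaw",np.degrees(np.arctan2(*(M-e)[::-1])),np.linalg.norm(M-e))
o=bot.get_obs();print(o["eef_pos"],o["t"])
```

```text
[0.5615 0.0498 0.042 ] [0.4519 0.0695 0.042 ] [0.4878 0.183  0.042 ] width 0.11133368894664879
end [0.505  0.0181 0.046 ] [0.4876 0.0195 0.046 ] [0.4963 0.0188 0.046 ]
yaw from front edge 79.78843973980489 side edge 72.45938076912398
front mid [0.5067 0.0596] pull from front [0.5021 0.034 ] [0.5113 0.0852]
line end->frontmid yaw 75.66641724649368 0.042145534121542684
[0.2571 0.6241 0.2313] 1.25
```

```bash
python3 -m crank '[{"linear":[0,-0.04,0],"dr":[0,7,0],"hand":0.2},{"linear":[0,-0.08,0],"dr":[0,14,0],"hand":0.2},{"linear":[0.02,-0.1,-0.02],"dr":[0,21,0],"hand":0.2},{"linear":[0.048,-0.1,-0.048],"dr":[0,28,0],"hand":0.2},{"linear":[0.076,-0.1,-0.076],"dr":[0,35,0],"hand":0.2},{"linear":[0.104,-0.1,-0.104],"dr":[0,42,0],"hand":0.2},{"linear":[0.132,-0.1,-0.132],"dr":[0,49,0],"hand":0.2},{"linear":[0.16,-0.1,-0.16],"dr":[0,56,0],"hand":0.2},{"linear":[0.188,-0.1,-0.188],"dr":[0,63,0],"hand":0.2},{"linear":[0.216,-0.1,-0.216],"dr":[0,70,0],"hand":0.2}]'
cat >> h.py <<'E'
def goal(pos,yaw,tilt=0):
    """shift in tool axes and rotvec deg to reach TCP pos, tool x at world yaw (deg), then tilted by tilt about tool z"""
    o=bot.get_obs();R0=R(o["tool_rot"]);c,s=np.cos(np.radians(yaw)),np.sin(np.radians(yaw))
    T=np.array([[c,0,-s],[s,0,c],[0,-1,0]])@Ro.from_euler("z",tilt,degrees=True).as_matrix()
    return R0.T@(np.array(pos)-o["eef_pos"]),np.degrees(Ro.from_matrix(R0.T@T).as_rotvec())
E
python3 - <<'E'
from h import *
np.set_printoptions(precision=4,suppress=True)
print(bot.get_obs()["eef_pos"])
for t in(-10,0,10):print(goal([.503,.034,.25],-104,t))
E
```

```text
t: 2.08
eef_pos: [0.375, 0.3402, 0.3315]
tool_rot: [0.488, -0.488, 0.512, -0.512]
contact_force: [0.7, -0.2, -0.7]
gripper_width: 0.598
[0.375  0.3402 0.3315]
(array([0.2998, 0.0813, 0.1425]), array([ -0.9847,  11.2378, -10.0139]))
(array([0.2998, 0.0813, 0.1425]), array([-0.0015, 11.2665, -0.0462]))
(array([0.2998, 0.0813, 0.1425]), array([ 0.9817, 11.2378,  9.9215]))
```

```bash
python3 -m crank '[{"linear":[0.036,0,0.017],"dr":[0,6,0],"hand":0.5},{"linear":[0.072,0,0.034],"dr":[0,11.3,0],"hand":0.5},{"linear":[0.108,0,0.051],"dr":[0,11.3,3],"hand":0.5},{"linear":[0.144,0,0.068],"dr":[0.5,11.3,6],"hand":0.5},{"linear":[0.18,0,0.085],"dr":[1,11.3,10],"hand":0.5},{"linear":[0.216,0,0.102],"dr":[1,11.3,10],"hand":0.5},{"linear":[0.252,0.01,0.119],"dr":[1,11.3,10],"hand":0.5},{"linear":[0.285,0.03,0.134],"dr":[1,11.3,10],"hand":0.5},{"linear":[0.3,0.06,0.1425],"dr":[1,11.3,10],"hand":0.5},{"linear":[0.3,0.08,0.1425],"dr":[1,11.3,10],"hand":0.5}]'
python3 - <<'E'
from h import *
np.set_printoptions(precision=4,suppress=True)
o=bot.get_obs();print(o["eef_pos"],R(o["tool_rot"]))
im=bot.read_camera("wrist");p=bot.camera_params("wrist");K=np.array(p["K"]);H=np.array(p["hand_eye"])
print(K,H)
for d in bot.place_of("wrist","pull")[:3]:
    xy=d["xy"];v=np.array([xy[0]-K[0,2],xy[1]-K[1,2]])/K[0,0];th=np.hypot(*v)
    ray=np.r_[np.sin(th)*v/th,np.cos(th)]
    R0=R(o["tool_rot"]);w=R0@H[:3,:3]@ray;c=R0@H[:3,3]+o["eef_pos"]
    print(d["score"],xy,c+w*(.03-c[2])/w[2])
cv2.imwrite("pics/w1.png",im)
E
```

```text
t: 2.92
eef_pos: [0.5055, 0.0315, 0.2502]
tool_rot: [0.482, -0.384, 0.593, -0.518]
contact_force: [-0.0, 0.7, 0.1]
gripper_width: 0.747
[0.5055 0.0315 0.2502] [[-0.2399  0.0442  0.9698]
 [-0.9553  0.1672 -0.2439]
 [-0.1729 -0.9849  0.0021]]
[[297.3186   0.     258.625 ]
 [  0.     297.3186 187.8436]
 [  0.       0.       1.    ]] [[-0.0007  0.96    0.28   -0.0716]
 [ 0.0007 -0.28    0.96   -0.1434]
 [ 1.      0.0009 -0.0004  0.0003]
 [ 0.      0.      0.      1.    ]]
0.84 [253.5, 187.3] [0.501  0.0379 0.03  ]
0.69 [434.4, 15.9] [0.8335 0.2277 0.03  ]
0.56 [66.8, 139.3] [0.253  0.1729 0.03  ]
```

View pics/w1.png

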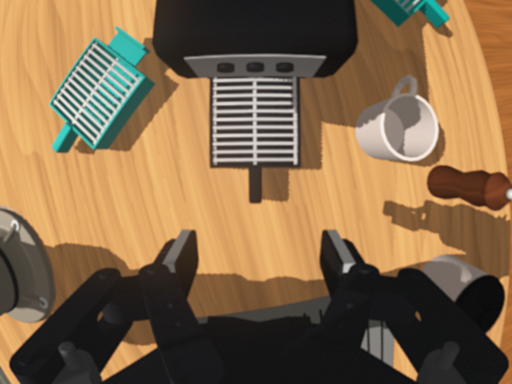

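The wrist view shows the black tray squarely aligned, with its pull at (255,165–202) and the finger midplane at column ≈259. The mug at (398,128) is well clear. I'm descending with the small correction.

```bash
python3 -m crank '[{"linear":[0.008,0.035,-0.005],"dr":[0,0,0],"hand":0.5},{"linear":[0.016,0.07,-0.005],"dr":[0,0,0],"hand":0.5},{"linear":[0.022,0.105,-0.005],"dr":[0,0,0],"hand":0.5},{"linear":[0.028,0.14,-0.005],"dr":[0,0,0],"hand":0.5},{"linear":[0.033,0.17,-0.005],"dr":[0,0,0],"hand":0.5},{"linear":[0.0335,0.195,-0.005],"dr":[0,0,0],"hand":0.5},{"linear":[0.0335,0.21,-0.005],"dr":[0,0,0],"hand":0.5},{"linear":[0.0335,0.225,-0.005],"dr":[0,0,0],"hand":0.5},{"linear":[0.0335,0.2365,-0.005],"dr":[0,0,0],"hand":0.5},{"linear":[0.0335,0.2365,-0.005],"dr":[0,0,0],"hand":0.5}]'
python3 - <<'E'
from h import *
im=bot.read_camera("wrist");cv2.imwrite("pics/w2.png",im)
o=bot.get_obs();print(np.round(R(o["tool_rot"]),4))
E
```

```text
t: 3.85
eef_pos: [0.5015, 0.0474, 0.0119]
tool_rot: [0.484, -0.387, 0.592, -0.515]
contact_force: [-0.9, -0.6, 0.6]
gripper_width: 0.749
[[-2.321e-01  4.090e-02  9.718e-01]
 [-9.568e-01  1.703e-01 -2.357e-01]
 [-1.752e-01 -9.845e-01 -4.000e-04]]
```

View pics/w2.png

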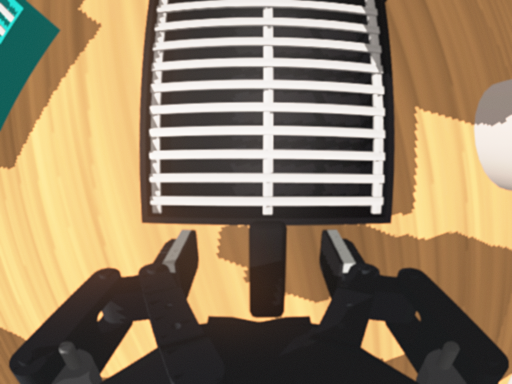

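The wrist view shows the pull between the fingers at column 267, with the finger midpoint at about 259. The grip is also a few mm too close to the tray. I'll shift +3.5 mm in z and +4 mm in x, then close.

```bash
python3 -m crank '[{"linear":[0.004,0,0.0035],"dr":[0,0,0],"hand":0.4},{"linear":[0.004,0,0.0035],"dr":[0,0,0],"hand":0},{"linear":[0.004,0,0.0035],"dr":[0,0,0],"hand":-0.3},{"linear":[0.004,0,0.0035],"dr":[0,0,0],"hand":-0.5},{"linear":[0.004,0,0.0035],"dr":[0,0,0],"hand":-1},{"linear":[0.004,0,0.0035],"dr":[0,0,0],"hand":-1},{"linear":[0.004,0,0.0035],"dr":[0,0,0],"hand":-1},{"linear":[0.004,0,0.0035],"dr":[0,0,0],"hand":-1},{"linear":[0.004,0,0.0035],"dr":[0,0,0],"hand":-1},{"linear":[0.004,0,0.0035],"dr":[0,0,0],"hand":-1}]' 45
python3 - <<'E'
from h import *
o=bot.get_obs();print(o["contact_force"],o["torque"],R(o["tool_rot"]).T@o["contact_force"])
E
```

```text
t: 4.73
eef_pos: [0.5044, 0.0409, 0.0125]
tool_rot: [0.484, -0.386, 0.592, -0.516]
contact_force: [-0.3, -0.7, 5.3]
gripper_width: 0.181
[-0.34512958 -0.71846701  5.34391974] [-0.14186411  0.20347796  0.12053249] [-0.16645983 -5.39810037 -0.15997174]
```

```bash
cat >> h.py <<'E'
def state(ph,D):  # TCP (into-machine x, up z) in mm for tray pitch ph deg, draw D mm
    s,c=np.sin(np.radians(ph)),np.cos(np.radians(ph))
    return np.array([-139.7*c+11.3*s-D,139.7*s+11.3*c])
def rockstep(a,b,tau0=10):
    d=state(*b)-state(*a);t=np.radians(tau0-a[0]);c,s=np.cos(t),np.sin(t)
    return np.round([-d[0]*c-d[1]*s,d[0]*s-d[1]*c],2),round(a[0]-b[0],2),"rise",round(state(*b)[1]-state(0,0)[1],1)
def rep():
    o=bot.get_obs();Rm=R(o["tool_rot"]);u=np.array([np.cos(np.radians(-104)),np.sin(np.radians(-104)),0])
    f=np.array(o["contact_force"]);print("t",o["t"],"F out",round(f@u,2),"F up",round(f[2],2),"F lat",round(f@[-u[1],u[0],0],2),"out",round(1000*u@o["eef_pos"],1),"z",round(1000*o["eef_pos"][2],1),"tilt",round(np.degrees(np.arctan2(-Rm[2,0],-Rm[2,1])),2))
E
python3 - <<'E'
from h import *
rep()
for p in(1,2,3,4,5):print(p,rockstep((0,0),(p,round(42*np.sin(np.radians(p))+.5,1))))
E
```

```text
t 4.7333 F out 0.78 F up 5.34 F lat -0.16 out -161.7 z 12.5 tilt 10.07
1 (array([ 0.54, -2.57]), -1, 'rise', np.float64(2.4))
2 (array([ 0.65, -5.06]), -2, 'rise', np.float64(4.9))
3 (array([ 0.62, -7.52]), -3, 'rise', np.float64(7.3))
4 (array([ 0.55, -9.96]), -4, 'rise', np.float64(9.7))
5 (array([  0.54, -12.41]), -5, 'rise', np.float64(12.1))
```

```bash
python3 -m crank '[{"linear":[0.0005,-0.0013,0],"dr":[0,0,-0.5],"hand":-1},{"linear":[0.0006,-0.0026,0],"dr":[0,0,-1],"hand":-1},{"linear":[0.0007,-0.0051,0],"dr":[0,0,-2],"hand":-1},{"linear":[0.0007,-0.0075,0],"dr":[0,0,-3],"hand":-1},{"linear":[0.0007,-0.01,0],"dr":[0,0,-4],"hand":-1},{"linear":[0.0007,-0.01,0],"dr":[0,0,-4],"hand":-1}]'
python3 - <<'E'
from h import *
rep()
a=(4,3.4)
for b in((4,7),(5,4.5),(5,5.5),(5,6.5)):print(b,rockstep(a,b))
E
```

```text
t: 5.23
eef_pos: [0.5039, 0.0397, 0.0221]
tool_rot: [0.466, -0.407, 0.578, -0.532]
contact_force: [1.1, 0.7, 1.0]
gripper_width: 0.182
t 5.2333 F out -0.94 F up 0.96 F lat 0.88 out -160.4 z 22.1 tilt 6.0
(4, 7) (array([ 3.58, -0.38]), 0, 'rise', np.float64(9.7))
(5, 4.5) (array([ 0.46, -2.48]), -1, 'rise', np.float64(12.1))
(5, 5.5) (array([ 1.45, -2.58]), -1, 'rise', np.float64(12.1))
(5, 6.5) (array([ 2.44, -2.69]), -1, 'rise', np.float64(12.1))
```

```bash
R='from h import *;rep()'
python3 -m crank '[{"linear":[0.0015,-0.0001,0],"dr":[0,0,0],"hand":-1},{"linear":[0.003,-0.0003,0],"dr":[0,0,0],"hand":-1},{"linear":[0.0045,-0.0005,0],"dr":[0,0,0],"hand":-1},{"linear":[0.006,-0.0006,0],"dr":[0,0,0],"hand":-1},{"linear":[0.006,-0.0006,0],"dr":[0,0,0],"hand":-1}]' >/dev/null; python3 -c "$R"
python3 -m crank '[{"linear":[0.001,-0.0001,0],"dr":[0,0,0],"hand":-1},{"linear":[0.001,-0.0001,0],"dr":[0,0,0],"hand":-1}]'>/dev/null; python3 -c "$R"
python3 -m crank '[{"linear":[0.001,-0.0001,0],"dr":[0,0,0],"hand":-1},{"linear":[0.001,-0.0001,0],"dr":[0,0,0],"hand":-1}]'>/dev/null; python3 -c "$R"
```

```text
t 5.65 F out -0.77 F up 3.05 F lat 0.14 out -152.6 z 21.6 tilt 6.04
t 5.8167 F out -1.61 F up 1.58 F lat -1.07 out -151.9 z 21.6 tilt 6.04
t 5.9833 F out -0.82 F up 2.08 F lat 0.19 out -151.0 z 21.6 tilt 6.04
```

```bash
R='from h import *;rep()'
python3 -m crank '[{"linear":[0.001,-0.0001,0],"dr":[0,0,0],"hand":-1},{"linear":[0.001,-0.0001,0],"dr":[0,0,0],"hand":-1}]'>/dev/null; python3 -c "$R"
python3 -m crank '[{"linear":[0.001,-0.0001,0],"dr":[0,0,0],"hand":-1},{"linear":[0.001,-0.0001,0],"dr":[0,0,0],"hand":-1}]'>/dev/null; python3 -c "$R"
```

```text
t 6.15 F out -1.72 F up 1.62 F lat -0.05 out -150.1 z 21.6 tilt 6.03
t 6.3167 F out -1.86 F up 1.87 F lat -0.52 out -149.0 z 21.5 tilt 6.03
```

```bash
R='from h import *;rep()'
python3 -m crank '[{"linear":[0.001,-0.0001,0],"dr":[0,0,0],"hand":-1},{"linear":[0.001,-0.0001,0],"dr":[0,0,0],"hand":-1}]'>/dev/null; python3 -c "$R"
python3 -m crank '[{"linear":[0.001,-0.0001,0],"dr":[0,0,0],"hand":-1},{"linear":[0.001,-0.0001,0],"dr":[0,0,0],"hand":-1}]'>/dev/null; python3 -c "$R"
```

```text
t 6.4833 F out -1.97 F up 1.77 F lat -0.18 out -148.1 z 21.6 tilt 6.04
t 6.65 F out -5.0 F up 0.63 F lat 0.15 out -148.0 z 21.6 tilt 6.1
```

Run:
```python
from h import *
Dc=lambda p:11.5+np.degrees(0)+45*np.sin(np.radians(p))-26*(1-np.cos(np.radians(p)))
for k in range(9):
    p=4+1.2*k;q=p+1.2;a=(p,Dc(p)+1)
    print(round(p,1),[rockstep(a,b)[0].tolist() for b in((p,Dc(p)-.5),(q,Dc(q)-.5),(q,Dc(q)+1))],"rise",rockstep(a,(q,Dc(q)))[3])
```

```text
4.0 [[-1.49, 0.16], [-1.37, -2.77], [0.12, -2.93]] rise 12.6
5.2 [[-1.49, 0.13], [-1.39, -2.78], [0.11, -2.91]] rise 15.5
6.4 [[-1.5, 0.09], [-1.4, -2.79], [0.1, -2.89]] rise 18.4
7.6 [[-1.5, 0.06], [-1.42, -2.81], [0.08, -2.87]] rise 21.2
8.8 [[-1.5, 0.03], [-1.43, -2.82], [0.07, -2.85]] rise 24.1
10.0 [[-1.5, 0.0], [-1.44, -2.83], [0.06, -2.83]] rise 26.9
11.2 [[-1.5, -0.03], [-1.46, -2.85], [0.04, -2.82]] rise 29.7
12.4 [[-1.5, -0.06], [-1.47, -2.86], [0.02, -2.8]] rise 32.5
13.6 [[-1.5, -0.09], [-1.49, -2.88], [0.01, -2.78]] rise 35.3
```

```bash
R='from h import *;rep()'
python3 -m crank '[{"linear":[-0.0015,0.0001,0],"dr":[0,0,0],"hand":-1},{"linear":[-0.0014,-0.0014,0],"dr":[0,0,-0.6],"hand":-1},{"linear":[-0.0014,-0.0028,0],"dr":[0,0,-1.2],"hand":-1},{"linear":[-0.0004,-0.0029,0],"dr":[0,0,-1.2],"hand":-1},{"linear":[0.0001,-0.0029,0],"dr":[0,0,-1.2],"hand":-1},{"linear":[0.0001,-0.0029,0],"dr":[0,0,-1.2],"hand":-1}]'>/dev/null; python3 -c "$R"
```

```text
t 7.15 F out -5.26 F up 2.39 F lat 0.52 out -147.6 z 24.5 tilt 4.88
```

```bash
cat > hooked.py <<'E'
import sys
from h import *
rep();o=bot.get_obs();u=[np.cos(np.radians(-104)),np.sin(np.radians(-104)),0]
sys.exit(0 if -8<o["contact_force"]@np.array(u)<-3.3 else 1)
E
python3 -m crank '[{"linear":[-0.0015,0.0001,0],"dr":[0,0,0],"hand":-1},{"linear":[-0.0014,-0.0014,0],"dr":[0,0,-0.6],"hand":-1},{"linear":[-0.0014,-0.0028,0],"dr":[0,0,-1.2],"hand":-1},{"linear":[-0.0005,-0.0029,0],"dr":[0,0,-1.2],"hand":-1},{"linear":[0,-0.0029,0],"dr":[0,0,-1.2],"hand":-1},{"linear":[0,-0.0029,0],"dr":[0,0,-1.2],"hand":-1}]'>/dev/null; python3 hooked.py && python3 -m crank '[{"linear":[-0.0015,0.0001,0],"dr":[0,0,0],"hand":-1},{"linear":[-0.0014,-0.0014,0],"dr":[0,0,-0.6],"hand":-1},{"linear":[-0.0014,-0.0028,0],"dr":[0,0,-1.2],"hand":-1},{"linear":[-0.0005,-0.0029,0],"dr":[0,0,-1.2],"hand":-1},{"linear":[0.0001,-0.0029,0],"dr":[0,0,-1.2],"hand":-1},{"linear":[0.0001,-0.0029,0],"dr":[0,0,-1.2],"hand":-1}]'>/dev/null && python3 hooked.py
```

```text
t 7.65 F out -5.36 F up 1.05 F lat -0.27 out -147.2 z 27.3 tilt 3.67
t 8.15 F out -5.2 F up 0.79 F lat -0.12 out -146.9 z 30.2 tilt 2.47
```

```bash
python3 -m crank '[{"linear":[-0.0015,0,0],"dr":[0,0,0],"hand":-1},{"linear":[-0.0014,-0.0014,0],"dr":[0,0,-0.6],"hand":-1},{"linear":[-0.0014,-0.0028,0],"dr":[0,0,-1.2],"hand":-1},{"linear":[-0.0005,-0.0029,0],"dr":[0,0,-1.2],"hand":-1},{"linear":[-0.0001,-0.0029,0],"dr":[0,0,-1.2],"hand":-1},{"linear":[-0.0001,-0.0029,0],"dr":[0,0,-1.2],"hand":-1}]'>/dev/null; python3 hooked.py && python3 -m crank '[{"linear":[-0.0015,0,0],"dr":[0,0,0],"hand":-1},{"linear":[-0.0014,-0.0014,0],"dr":[0,0,-0.6],"hand":-1},{"linear":[-0.0014,-0.0028,0],"dr":[0,0,-1.2],"hand":-1},{"linear":[-0.0005,-0.0029,0],"dr":[0,0,-1.2],"hand":-1},{"linear":[0,-0.0029,0],"dr":[0,0,-1.2],"hand":-1},{"linear":[0,-0.0029,0],"dr":[0,0,-1.2],"hand":-1}]'>/dev/null && python3 hooked.py
```

```text
t 8.65 F out -3.11 F up 0.46 F lat -0.2 out -146.6 z 33.1 tilt 1.25
```

```bash
R='from h import *;rep()'
python3 -m crank '[{"linear":[0.0005,0,0],"dr":[0,0,0],"hand":-1},{"linear":[0.0008,0,0],"dr":[0,0,0],"hand":-1},{"linear":[0.0008,0,0],"dr":[0,0,0],"hand":-1}]'>/dev/null; python3 -c "$R"
```

```text
t 8.9 F out -5.83 F up -1.24 F lat -0.22 out -146.6 z 33.1 tilt 1.31
```

```bash
python3 -m crank '[{"linear":[-0.0018,0,0],"dr":[0,0,0],"hand":-1},{"linear":[-0.0017,-0.0014,0],"dr":[0,0,-0.6],"hand":-1},{"linear":[-0.0017,-0.0028,0],"dr":[0,0,-1.2],"hand":-1},{"linear":[-0.0008,-0.0029,0],"dr":[0,0,-1.2],"hand":-1},{"linear":[-0.0003,-0.0029,0],"dr":[0,0,-1.2],"hand":-1},{"linear":[-0.0003,-0.0029,0],"dr":[0,0,-1.2],"hand":-1}]'>/dev/null; python3 hooked.py && python3 -m crank '[{"linear":[-0.0015,0,0],"dr":[0,0,0],"hand":-1},{"linear":[-0.0014,-0.0014,0],"dr":[0,0,-0.6],"hand":-1},{"linear":[-0.0014,-0.0028,0],"dr":[0,0,-1.2],"hand":-1},{"linear":[-0.0005,-0.0029,0],"dr":[0,0,-1.2],"hand":-1},{"linear":[0.0001,-0.0029,0],"dr":[0,0,-1.2],"hand":-1},{"linear":[0.0001,-0.0029,0],"dr":[0,0,-1.2],"hand":-1}]'>/dev/null && python3 hooked.py
```

```text
t 9.4 F out -5.54 F up -0.06 F lat -0.2 out -146.4 z 36.0 tilt 0.07
t 9.9 F out -4.67 F up 0.75 F lat -0.24 out -146.2 z 38.9 tilt -1.13
```

```bash
python3 -m crank '[{"linear":[-0.0015,0,0],"dr":[0,0,0],"hand":-1},{"linear":[-0.0014,-0.0014,0],"dr":[0,0,-0.6],"hand":-1},{"linear":[-0.0014,-0.0028,0],"dr":[0,0,-1.2],"hand":-1},{"linear":[-0.0005,-0.0029,0],"dr":[0,0,-1.2],"hand":-1},{"linear":[0.0001,-0.0029,0],"dr":[0,0,-1.2],"hand":-1},{"linear":[0.0001,-0.0029,0],"dr":[0,0,-1.2],"hand":-1}]'>/dev/null; python3 hooked.py && python3 -m crank '[{"linear":[-0.0015,0,0],"dr":[0,0,0],"hand":-1},{"linear":[-0.0014,-0.0014,0],"dr":[0,0,-0.6],"hand":-1},{"linear":[-0.0014,-0.0028,0],"dr":[0,0,-1.2],"hand":-1},{"linear":[-0.0005,-0.0029,0],"dr":[0,0,-1.2],"hand":-1},{"linear":[0.0001,-0.0029,0],"dr":[0,0,-1.2],"hand":-1},{"linear":[0.0001,-0.0029,0],"dr":[0,0,-1.2],"hand":-1}]'>/dev/null && python3 hooked.py
```

```text
t 10.4 F out -3.54 F up -0.24 F lat 0.07 out -146.1 z 41.8 tilt -2.33
t 10.9 F out -4.25 F up -0.03 F lat 0.71 out -146.0 z 44.7 tilt -3.54
```

```bash
python3 -m crank '[{"linear":[-0.0015,0,0],"dr":[0,0,0],"hand":-1},{"linear":[-0.0014,-0.0014,0],"dr":[0,0,-0.6],"hand":-1},{"linear":[-0.0014,-0.0028,0],"dr":[0,0,-1.2],"hand":-1},{"linear":[-0.0005,-0.0028,0],"dr":[0,0,-1.2],"hand":-1},{"linear":[0.0001,-0.0028,0],"dr":[0,0,-1.2],"hand":-1},{"linear":[0.0001,-0.0028,0],"dr":[0,0,-1.2],"hand":-1}]'>/dev/null; python3 hooked.py && python3 -m crank '[{"linear":[-0.0015,0,0],"dr":[0,0,0],"hand":-1},{"linear":[-0.0014,-0.0014,0],"dr":[0,0,-0.6],"hand":-1},{"linear":[-0.0014,-0.0028,0],"dr":[0,0,-1.2],"hand":-1},{"linear":[-0.0005,-0.0028,0],"dr":[0,0,-1.2],"hand":-1},{"linear":[0,-0.0028,0],"dr":[0,0,-1.2],"hand":-1},{"linear":[0,-0.0028,0],"dr":[0,0,-1.2],"hand":-1}]'>/dev/null && python3 hooked.py
```

```text
t 11.4 F out -3.35 F up 0.49 F lat -1.05 out -146.0 z 47.5 tilt -4.74
t 11.9 F out -1.25 F up -0.76 F lat 0.5 out -146.0 z 50.3 tilt -5.96
```

```bash
R='from h import *;rep()'
python3 -m crank '[{"linear":[0.0005,0,0],"dr":[0,0,0],"hand":-1},{"linear":[0.001,0,0],"dr":[0,0,0],"hand":-1},{"linear":[0.001,0,0],"dr":[0,0,0],"hand":-1}]'>/dev/null; python3 hooked.py ||( python3 -m crank '[{"linear":[0.0005,0,0],"dr":[0,0,0],"hand":-1},{"linear":[0.001,0,0],"dr":[0,0,0],"hand":-1},{"linear":[0.001,0,0],"dr":[0,0,0],"hand":-1}]'>/dev/null; python3 -c "$R")
```

```text
t 12.15 F out -4.31 F up -0.72 F lat -0.23 out -145.9 z 50.3 tilt -5.89
```

```bash
python3 -m crank '[{"linear":[-0.0015,0,0],"dr":[0,0,0],"hand":-1},{"linear":[-0.0015,-0.0012,0],"dr":[0,0,-0.5],"hand":-1},{"linear":[-0.0015,-0.0024,0],"dr":[0,0,-1],"hand":-1},{"linear":[-0.0005,-0.0024,0],"dr":[0,0,-1],"hand":-1},{"linear":[0,-0.0024,0],"dr":[0,0,-1],"hand":-1},{"linear":[0,-0.0024,0],"dr":[0,0,-1],"hand":-1}]'>/dev/null; python3 hooked.py || (python3 -m crank '[{"linear":[0.0005,0,0],"dr":[0,0,0],"hand":-1},{"linear":[0.001,0,0],"dr":[0,0,0],"hand":-1},{"linear":[0.001,0,0],"dr":[0,0,0],"hand":-1}]'>/dev/null; python3 hooked.py)
```

```text
t 12.65 F out -5.05 F up -0.93 F lat -0.13 out -145.9 z 52.7 tilt -6.92
```

```bash
python3 -m crank '[{"linear":[-0.0015,0,0],"dr":[0,0,0],"hand":-1},{"linear":[-0.0015,-0.0012,0],"dr":[0,0,-0.5],"hand":-1},{"linear":[-0.0015,-0.0024,0],"dr":[0,0,-1],"hand":-1},{"linear":[-0.0005,-0.0024,0],"dr":[0,0,-1],"hand":-1},{"linear":[0,-0.0024,0],"dr":[0,0,-1],"hand":-1},{"linear":[0,-0.0024,0],"dr":[0,0,-1],"hand":-1}]'>/dev/null; python3 hooked.py || (python3 -m crank '[{"linear":[0.0005,0,0],"dr":[0,0,0],"hand":-1},{"linear":[0.001,0,0],"dr":[0,0,0],"hand":-1},{"linear":[0.001,0,0],"dr":[0,0,0],"hand":-1}]'>/dev/null; python3 hooked.py)
```

```text
t 13.15 F out -0.05 F up 0.37 F lat 0.19 out -145.0 z 55.1 tilt -7.99
t 13.4 F out -0.01 F up -0.83 F lat -0.03 out -144.0 z 55.2 tilt -7.98
```

Freed at a rise of about 43 mm: the tray follows with no resistance. I'm now drawing it straight out slowly at constant tilt.

```bash
cat > free.py <<'E'
import sys
from h import *
rep();o=bot.get_obs();u=[np.cos(np.radians(-104)),np.sin(np.radians(-104)),0]
sys.exit(0 if o["contact_force"]@np.array(u)>-2.7 else 1)
E
python3 -m crank '[{"linear":[0.001,0.00014,0],"dr":[0,0,0],"hand":-1},{"linear":[0.002,0.0003,0],"dr":[0,0,0],"hand":-1},{"linear":[0.003,0.0004,0],"dr":[0,0,0],"hand":-1}]'>/dev/null; python3 free.py && python3 -m crank '[{"linear":[0.001,0.00014,0],"dr":[0,0,0],"hand":-1},{"linear":[0.002,0.0003,0],"dr":[0,0,0],"hand":-1},{"linear":[0.003,0.0004,0],"dr":[0,0,0],"hand":-1}]'>/dev/null && python3 free.py && python3 -m crank '[{"linear":[0.001,0.00014,0],"dr":[0,0,0],"hand":-1},{"linear":[0.002,0.0003,0],"dr":[0,0,0],"hand":-1},{"linear":[0.003,0.0004,0],"dr":[0,0,0],"hand":-1}]'>/dev/null && python3 free.py && python3 -m crank '[{"linear":[0.001,0.00014,0],"dr":[0,0,0],"hand":-1},{"linear":[0.002,0.0003,0],"dr":[0,0,0],"hand":-1},{"linear":[0.003,0.0004,0],"dr":[0,0,0],"hand":-1}]'>/dev/null && python3 free.py
```

```text
t 13.65 F out -0.79 F up -1.13 F lat -0.42 out -141.1 z 55.3 tilt -7.97
t 13.9 F out -0.15 F up -0.26 F lat 1.16 out -138.2 z 55.3 tilt -7.97
t 14.15 F out 0.4 F up -0.82 F lat 0.07 out -135.2 z 55.3 tilt -7.97
t 14.4 F out -1.41 F up -1.08 F lat 0.03 out -132.2 z 55.3 tilt -7.97
```

```bash
python3 -m crank '[{"linear":[0.0015,0.0002,0],"dr":[0,0,0],"hand":-1},{"linear":[0.003,0.0004,0],"dr":[0,0,0],"hand":-1},{"linear":[0.0045,0.0006,0],"dr":[0,0,0],"hand":-1},{"linear":[0.006,0.0008,0],"dr":[0,0,0],"hand":-1}]'>/dev/null; python3 free.py && python3 -m crank '[{"linear":[0.0015,0.0002,0],"dr":[0,0,0],"hand":-1},{"linear":[0.003,0.0004,0],"dr":[0,0,0],"hand":-1},{"linear":[0.0045,0.0006,0],"dr":[0,0,0],"hand":-1},{"linear":[0.006,0.0008,0],"dr":[0,0,0],"hand":-1}]'>/dev/null && python3 free.py && python3 -m crank '[{"linear":[0.002,0.0003,0],"dr":[0,0,0],"hand":-1},{"linear":[0.004,0.0006,0],"dr":[0,0,0],"hand":-1},{"linear":[0.006,0.0008,0],"dr":[0,0,0],"hand":-1},{"linear":[0.008,0.0011,0],"dr":[0,0,0],"hand":-1}]'>/dev/null && python3 free.py && python3 -m crank '[{"linear":[0.002,0.0003,0],"dr":[0,0,0],"hand":-1},{"linear":[0.004,0.0006,0],"dr":[0,0,0],"hand":-1},{"linear":[0.006,0.0008,0],"dr":[0,0,0],"hand":-1},{"linear":[0.008,0.0011,0],"dr":[0,0,0],"hand":-1}]'>/dev/null && python3 free.py && python3 -m crank '[{"linear":[0.003,0.0004,0],"dr":[0,0,0],"hand":-1},{"linear":[0.006,0.0008,0],"dr":[0,0,0],"hand":-1},{"linear":[0.009,0.0012,0],"dr":[0,0,0],"hand":-1},{"linear":[0.012,0.0017,0],"dr":[0,0,0],"hand":-1}]'>/dev/null && python3 free.py
```

```text
t 14.7333 F out 0.31 F up -1.77 F lat -0.44 out -126.0 z 55.4 tilt -7.97
t 15.0667 F out 0.26 F up -0.85 F lat 0.42 out -120.0 z 55.4 tilt -7.97
t 15.4 F out 0.15 F up -1.72 F lat -0.12 out -111.8 z 55.5 tilt -7.97
t 15.7333 F out -0.12 F up -2.02 F lat 0.8 out -103.8 z 55.5 tilt -7.97
t 16.0667 F out -1.31 F up -1.86 F lat 0.17 out -91.5 z 55.5 tilt -7.97
```

```bash
python3 -m crank '[{"linear":[0.003,0.0004,0],"dr":[0,0,0],"hand":-1},{"linear":[0.01,0.0014,0],"dr":[0,0,0],"hand":-1},{"linear":[0.0205,-0.0022,0],"dr":[0,0,2],"hand":-1},{"linear":[0.0318,-0.0107,0],"dr":[0,0,5],"hand":-1},{"linear":[0.0431,-0.0192,0],"dr":[0,0,8],"hand":-1},{"linear":[0.0544,-0.0277,0],"dr":[0,0,11],"hand":-1},{"linear":[0.0656,-0.0362,0],"dr":[0,0,14],"hand":-1},{"linear":[0.07,-0.04,0],"dr":[0,0,17],"hand":-1},{"linear":[0.07,-0.04,0],"dr":[0,0,18],"hand":-1},{"linear":[0.07,-0.04,0],"dr":[0,0,18],"hand":-1}]' 100
python3 - <<'E'
from h import *
rep()
cv2.imwrite("pics/s2.png",np.vstack([cv2.resize(bot.read_camera("scene")[100:300,60:300],None,fx=2,fy=2),cv2.resize(bot.read_camera("wrist")[0:200,:],(480,188))]))
E
```

```text
t: 16.9
eef_pos: [0.4718, -0.0906, 0.1048]
tool_rot: [0.483, -0.385, 0.593, -0.517]
contact_force: [0.2, -0.3, -2.1]
gripper_width: 0.171
t 16.9 F out 0.21 F up -2.05 F lat 0.29 out -26.2 z 104.8 tilt 10.03
```

View pics/s2.png

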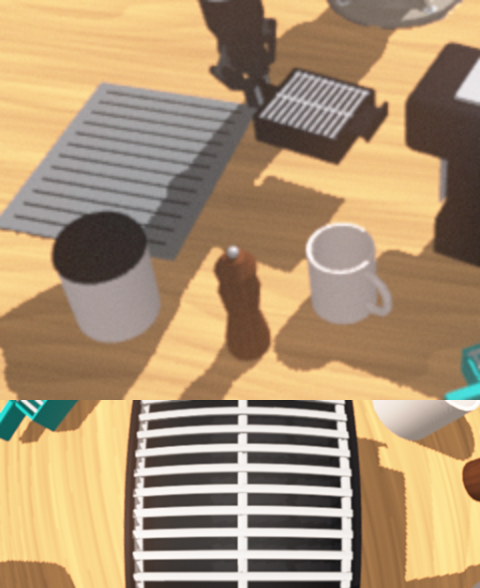

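The scene view shows the tray out of the machine, held level by its pull, with the mug, grinder and canister undisturbed. I'm now carrying it over the mat.

```bash
python3 -m crank '[{"linear":[0.012,-0.002,0.005],"dr":[0,0,0],"hand":-1},{"linear":[0.037,-0.0065,0.014],"dr":[-0.3,-1.5,0],"hand":-1},{"linear":[0.069,-0.0122,0.026],"dr":[-0.5,-3,0],"hand":-1},{"linear":[0.104,-0.0183,0.039],"dr":[-0.8,-4.5,0],"hand":-1},{"linear":[0.138,-0.0244,0.052],"dr":[-1,-6,0],"hand":-1},{"linear":[0.173,-0.0305,0.065],"dr":[-1.3,-7.5,0],"hand":-1},{"linear":[0.203,-0.0357,0.077],"dr":[-1.5,-8.5,0],"hand":-1},{"linear":[0.227,-0.04,0.086],"dr":[-1.7,-9.5,0],"hand":-1},{"linear":[0.247,-0.0436,0.0935],"dr":[-1.74,-9.85,0],"hand":-1},{"linear":[0.247,-0.0436,0.0935],"dr":[-1.74,-9.85,0],"hand":-1}]'
python3 - <<'E'
from h import *
np.set_printoptions(precision=4,suppress=True)
rep()
for c in("scene","side"):
    cv2.imwrite(f"pics/{c}3.png",bot.read_camera(c))
    for n in("tray_mid","mat_top","pull","catch"):print(c,n,[(np.round(d["xy"],1).tolist(),round(d["score"],2)) for d in bot.place_of(c,n)][:4])
a=cv2.imread("pics/scene3.png")[90:290,50:290];b=cv2.imread("pics/side3.png")[170:370,270:470]
cv2.imwrite("pics/h3.png",np.hstack([cv2.resize(a,(480,400)),cv2.resize(b,(400,400))[:,:310]]))
E
```

```text
t: 17.83
eef_pos: [0.5038, -0.3586, 0.1038]
tool_rot: [0.525, -0.438, 0.556, -0.473]
contact_force: [-0.5, -1.0, -1.5]
gripper_width: 0.176
t 17.8333 F out 1.05 F up -1.52 F lat -0.27 out 226.1 z 103.8 tilt 9.73
scene tray_mid [([321.5, 291.9], 0.77), ([407.6, 184.7], 0.75), ([119.8, 153.4], 0.69)]
scene mat_top [([124.9, 174.8], 0.67)]
scene pull [([90.0, 145.5], 0.97), ([403.7, 160.9], 0.85)]
scene catch [([417.1, 196.9], 0.91), ([363.2, 273.6], 0.67), ([147.4, 149.3], 0.62)]
side tray_mid [([168.9, 242.8], 0.94), ([227.2, 93.3], 0.63), ([101.9, 173.6], 0.59)]
side mat_top [([283.6, 156.2], 0.19)]
side pull [([172.3, 276.7], 0.84), ([256.4, 89.5], 0.61), ([84.8, 199.4], 0.59)]
side catch [([113.8, 145.7], 0.86), ([162.7, 209.5], 0.84), ([198.6, 92.0], 0.81)]
```

View pics/h3.png

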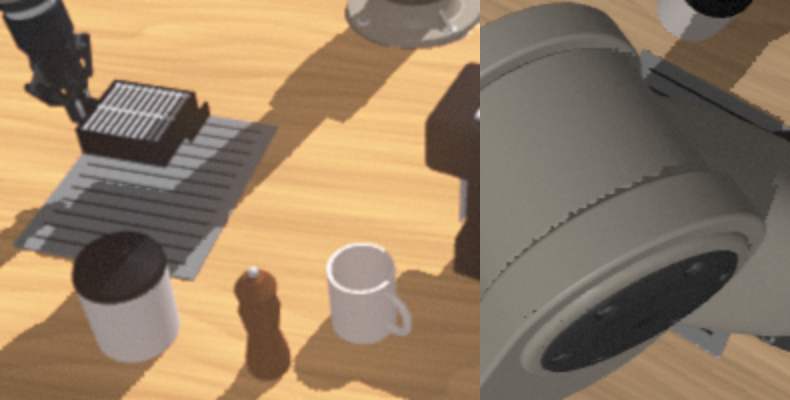

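Scene (left half): the tray hovers level over the mat and everything else is undisturbed. The side view is blocked by the arm. I'll refine the mat centre from the first side picture and check the tray's position against it.

Run:
```python
from h import *
np.set_printoptions(precision=4,suppress=True)
for c,seed in(("side",(368,267)),("scene",(126,182))):
    im=cv2.GaussianBlur(cv2.imread(f"pics/{c}0.png"),(3,3),0);hsv=cv2.cvtColor(im,cv2.COLOR_BGR2HSV)
    m=((hsv[...,1]<60)).astype(np.uint8);m=cv2.morphologyEx(m,cv2.MORPH_OPEN,np.ones((3,3)));n,l=cv2.connectedComponents(m)
    k=l[seed[1],seed[0]]; cs,_=cv2.findContours((l==k).astype(np.uint8),0,2);h=cv2.convexHull(np.vstack(cs))
    pts=np.array([plane(c,p[0],.004)[:2] for p in h]);r=cv2.minAreaRect((pts*1000).astype(np.float32));print(c,r)
for n,xy,z in(("mid",(119.8,153.4),.1135),("pull",(90,145.5),.1225),("catch",(147.4,149.3),.1425)):print(n,plane("scene",xy,z))
rep()
```

```text
side ((509.43804931640625, -278.83978271484375), (259.53515625, 319.37310791015625), 86.66744995117188)
scene ((578.0482177734375, -276.193359375), (272.3524475097656, 459.80072021484375), 87.34617614746094)
mid [ 0.5195 -0.2701  0.1135]
pull [ 0.5116 -0.3565  0.1225]
catch [ 0.5244 -0.186   0.1425]
t 18.3333 F out -0.38 F up -1.55 F lat -0.24 out 221.4 z 104.8 tilt 10.05
```

```bash
R='from h import *;rep()'
python3 -m crank '[{"linear":[0.0017,0.01,0],"dr":[0,0,0],"hand":-1},{"linear":[0.0042,0.024,0],"dr":[0,0,0],"hand":-1},{"linear":[0.0068,0.0385,0],"dr":[0,0,0],"hand":-1},{"linear":[0.0094,0.0535,0],"dr":[0,0,0],"hand":-1},{"linear":[0.012,0.068,0],"dr":[0,0,0],"hand":-1},{"linear":[0.0134,0.076,0],"dr":[0,0,0],"hand":-1},{"linear":[0.0142,0.0805,0],"dr":[0,0,0],"hand":-1},{"linear":[0.0144,0.0817,0],"dr":[0,0,0],"hand":-1},{"linear":[0.0144,0.0817,0],"dr":[0,0,0],"hand":-1}]'; python3 -c "$R"
python3 - <<'E'
from h import *
im=bot.read_camera("scene");cv2.imwrite("pics/l1.png",cv2.resize(im[110:210,60:190],None,fx=5,fy=5,interpolation=cv2.INTER_CUBIC))
E
```

```text
t: 19.08
eef_pos: [0.5036, -0.3547, 0.0215]
tool_rot: [0.527, -0.437, 0.556, -0.472]
contact_force: [-0.8, 0.3, -1.4]
gripper_width: 0.174
t 19.0833 F out -0.11 F up -1.37 F lat -0.81 out 222.4 z 21.5 tilt 10.03
```

View pics/l1.png

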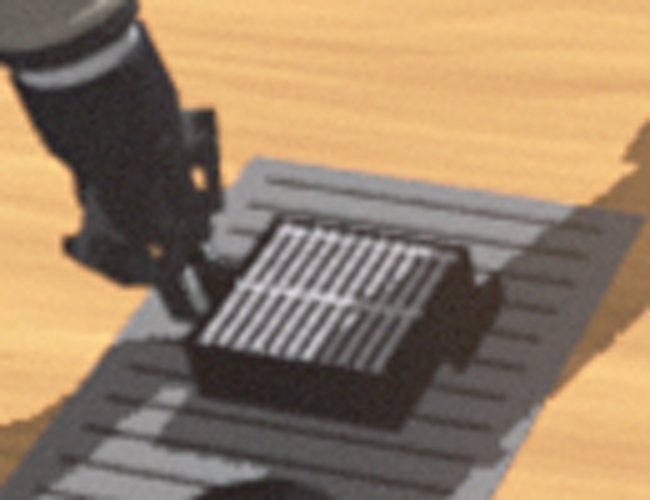

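The tray is nearly level just above the mat, squarely aligned and central. I'll lower it in small steps and watch the force.

```bash
R='from h import *;rep();print(bot.get_obs()["torque"])'
for i in 1 2 3 4; do :; done
python3 -m crank '[{"linear":[0.0002,0.001,0],"dr":[0,0,0],"hand":-1},{"linear":[0.0005,0.003,0],"dr":[0,0,0],"hand":-1},{"linear":[0.0005,0.003,0],"dr":[0,0,0],"hand":-1}]'>/dev/null; python3 -c "$R"
python3 -m crank '[{"linear":[0.0003,0.0015,0],"dr":[0,0,0],"hand":-1},{"linear":[0.0003,0.0015,0],"dr":[0,0,0],"hand":-1}]'>/dev/null; python3 -c "$R"
python3 -m crank '[{"linear":[0.0002,0.001,0],"dr":[0,0,0],"hand":-1},{"linear":[0.0002,0.001,0],"dr":[0,0,0],"hand":-1}]'>/dev/null; python3 -c "$R"
```

```text
t 19.3833 F out 0.21 F up -2.18 F lat -0.58 out 222.1 z 18.8 tilt 10.02
[-0.41013686  0.06652551 -0.0320591 ]
t 19.55 F out -0.72 F up -1.61 F lat 0.27 out 222.1 z 17.1 tilt 10.04
[-0.41071836 -0.04260217  0.04702055]
t 19.7167 F out -0.99 F up 2.4 F lat -0.79 out 222.2 z 16.6 tilt 10.06
[0.00546675 0.2285287  0.07311158]
```

It touches at z = 16.6 mm, against 16.5 expected from the original resting height plus the mat, and the moment has dropped to zero. The tray lies flat, so I'm releasing it.

```bash
python3 -m crank '[{"linear":[0,-0.0005,0],"dr":[0,0,0],"hand":-0.5},{"linear":[0,-0.0005,0],"dr":[0,0,0],"hand":-0.3},{"linear":[0,-0.0005,0],"dr":[0,0,0],"hand":0},{"linear":[0,-0.0005,0],"dr":[0,0,0],"hand":0.2},{"linear":[0,-0.0005,0],"dr":[0,0,0],"hand":0.3},{"linear":[0,-0.0005,0],"dr":[0,0,0],"hand":0.3},{"linear":[0,-0.0005,0],"dr":[0,0,0],"hand":0.3},{"linear":[0,-0.0005,0],"dr":[0,0,0],"hand":0.3}]' 20; python3 -c "from h import *;rep()"
```

```text
t: 20.38
eef_pos: [0.5037, -0.3546, 0.0166]
tool_rot: [0.527, -0.437, 0.556, -0.472]
contact_force: [0.4, -0.6, 0.1]
gripper_width: 0.65
t 20.3833 F out 0.44 F up 0.07 F lat 0.55 out 222.3 z 16.6 tilt 10.04
```

```bash
python3 -m crank '[{"linear":[0,-0.008,0],"dr":[0,0,0],"hand":0.3},{"linear":[0,-0.02,0],"dr":[0,0,0],"hand":0.3},{"linear":[0,-0.035,0],"dr":[0,0,0],"hand":0.3},{"linear":[0,-0.06,0],"dr":[0,0,0],"hand":0.3},{"linear":[0,-0.09,0],"dr":[0,0,0],"hand":0.3},{"linear":[0,-0.12,0],"dr":[0,0,0],"hand":0.3},{"linear":[0,-0.15,0],"dr":[0,0,0],"hand":0.3},{"linear":[0,-0.18,0],"dr":[0,0,0],"hand":0.3},{"linear":[0,-0.2,0],"dr":[0,0,0],"hand":0.3},{"linear":[0,-0.2,0],"dr":[0,0,0],"hand":0.3}]'
python3 - <<'E'
from h import *
np.set_printoptions(precision=4,suppress=True)
a=bot.read_camera("scene");b=bot.read_camera("wrist");rep()
for n in("tray_mid","mat_top","mug","canister","grinder"):print(n,[(np.round(d["xy"],1).tolist(),round(d["score"],2)) for d in bot.place_of("scene",n)][:4])
cv2.imwrite("pics/f.png",np.vstack([cv2.resize(a[100:310,40:320],(560,420)),cv2.resize(b[:240],(384,180),)[:, :][:, :] if 0 else cv2.copyMakeBorder(cv2.resize(b[:240],(380,178)),0,0,0,180,0)]))
E
```

```text
t: 21.22
eef_pos: [0.5023, -0.3932, 0.2205]
tool_rot: [0.527, -0.436, 0.553, -0.476]
contact_force: [-0.2, -0.3, 0.7]
gripper_width: 0.646
t 21.3167 F out 0.28 F up -0.59 F lat -0.48 out 257.4 z 215.6 tilt 9.94
tray_mid [([126.4, 176.8], 0.76), ([324.1, 291.7], 0.68), ([411.5, 184.6], 0.58), ([95.3, 170.9], 0.29)]
mat_top []
mug [([232.8, 247.5], 0.77)]
canister [([119.6, 254.7], 0.72)]
grinder [([184.1, 270.9], 0.89)]
```

View pics/f.png

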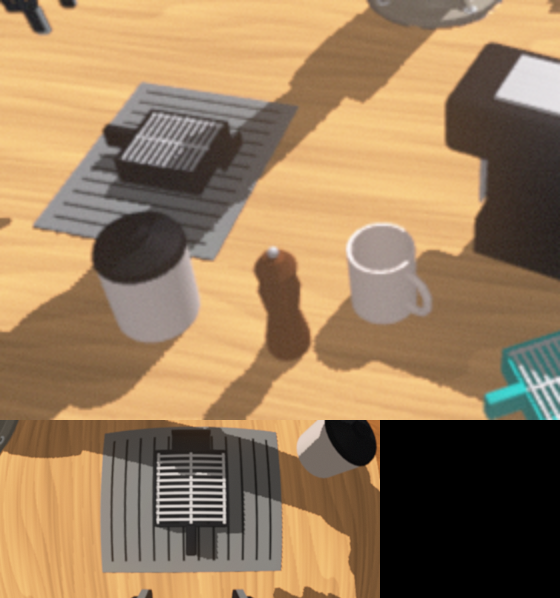

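The tray lies flat and upright in the middle of the mat. In the wrist crop its box spans columns 155–228 on the mat's 103–281. The mug, canister and grinder are in place, and the gripper is clear.

```bash
python3 -c "
from h import *
print(plane('scene',(126.4,176.8),.025),np.abs(bot.get_obs()['joint_vel']).max())
print(bot.hand_in())"
```

```text
[ 0.51375075 -0.27216038  0.025     ] 0.004383011303106572
the job is handed in; nothing more can be done
None
```

The tray is out of the machine and lies flat, right way up, in the middle of the drying mat. I released it, backed the gripper off and handed the job in at about 21 s.

- **Freeing the catch:** I raised the pull in steps of 2 to 3 mm with a light test pull after each. The test pulls stayed between about 3 and 6 N, a little over the 3 to 5 N guide at times. The catch slipped free at a rise of about 43 mm, and the tray then drew out with at most about 1.5 N.
- **Setting down:** The tray touched the mat within 0.1 mm of the height expected for a level tray, with about 4 N of contact. The moment on the wrist dropped to zero.
- **Position on the mat:** The arm's own position puts the tray's centre at (0.509, -0.275), and the scene camera puts it at (0.514, -0.272). The mat's centre measured (0.509, -0.279), so the tray is within about 8 mm of the middle. The two estimates differ by about 6 mm, similar to the offset that camera showed earlier.
- **Other things:** In the last picture the mug, canister and grinder stand where they were, within about 4 pixels by the detector. I did not touch the look-alike trays.

Two checks did not work at the end: the mat was not detected in the last picture, and I took no final side-camera picture. I judged the mat from the first side picture and from the last scene and wrist pictures.

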